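# Sample tube misfiled in the control case

## Task

A patient's sample tube has been packed by mistake into the closed, clear-lidded case of control vials, and the vial that belongs in its hole has been left standing on the bench. Set the label roll and the stamp down from the lid onto the bench, open the lid until it stays open, stand the tube in the free hole of the tube rack, then stand the left-out vial in the hole that the tube has freed; close the lid and put the roll and the stamp back upright on it, each where it stood before. Leave the other two vials in their holes and tip nothing over.

Things in the scene. Friction and masses are not known exactly. Their poses are not given: they have to be found in the camera images.
- control_case: Fixed case: grey tray 110 (x) x 170 (y) x 34 mm high under a clear hollow box-shaped cover (the lid). Origin: centre of its underside; x points to the hinge side, y along its length, z up. Flat top of the closed lid at z = 92 mm. A white insert, top at z = 26 mm, has three round holes 29 mm wide, at x = -29 mm and y = -50, 0, +50 mm; their floor is at z = 3 mm.
- case_lid (a joint): Lid angle in rad: 0 closed, 1.72 fully open (tipped back on its stop, away from the robot). The hinge axis runs along the case's y through x = +55, z = 34 mm. It moves freely (0.16 kg): below about 1.1 rad it falls shut, above that it falls open and stays.
- lid_tongue (a point): Grip point on the lid's white pull tongue, which sticks out 34 mm from the front (-x) face of the cover, 22 mm wide along the case's y, 10 mm thick. The point is mid-thickness, 22 mm out from the cover; with the lid closed at x = -77, y = 0, z = 40 mm of the case. It turns with the lid; pinched from above by its two sides it can turn between the pads as the lid swings.
- label_roll: White roll of labels, 62 mm across, 36 mm high, standing flat on the back half of the closed lid; 0.11 kg. Origin: centre of its underside; z up.
- stamp: Rubber stamp: black foot 24 (x) x 44 (y) x 14 mm with a round knob 22 mm wide above it, 54 mm high in all; stands on the back half of the closed lid beside the roll. Origin: centre of its underside; z up.
- tube: The misfiled sample tube: slender, 78 mm high, body 13 mm and cap (from 60 mm up) 16 mm wide; stands loosely in one of the three holes of the case, taller than the vials. Origin: centre of its bottom; z along it to the cap.
- vial_a: Squat control vial, 24 mm wide, 52 mm high, narrower cap (20 mm) from 40 mm up; stands in a hole of the case and stays there. Origin: centre of its bottom; z up.
- vial_b: Control vial of the same shape in another hole of the case; stays there. Origin: centre of its bottom; z up.
- vial_out: The left-out control vial, same shape (24 mm wide, 52 mm high, cap 20 mm wide from 40 mm up), standing alone on the bench between case and rack. Origin: centre of its bottom; z up. The bench at x 0.45 to 0.54 m, y -0.08 to 0.44 m is bare round case, rack and vial; a tall analyser stands at x > 0.57, y < 0.13 m and a scanner at y < -0.12 m.
- rack_hole (a point): The free hole of the white tube rack (40 x 110 x 48 mm, fixed; three holes in a row 34 mm apart along the point's y; the other two, at -34 and -68 mm, hold tubes reaching 84 mm over the bench). The point is the centre of the hole's floor, 6 mm over the bench; z up. The hole is 21 mm wide, its mouth 40 mm above the point; a tube leans a little in it.
Mind the look-alikes: they are no part of the job. What is meant by the label_roll is not yellow, and is the larger of those in its own colour.

How it is judged:
By the outcome, as a careful person would: the job done as asked, in the order asked, and still so for the second after the job is handed in, with the robot touching nothing.
It also fails if it takes over 138 s, if anything falls off the work surface, if the arm or the gripper's body presses on something with over 40 N, if the wrist force passes 120 N, or if a joint passes its speed limit or range.

## Robot

A 6-joint arm with a two-finger parallel gripper is mounted at the origin on a cart in front of the work surface, level with it; the furniture and walls round the work are solid. World frame = base frame: x ahead of the robot, y to its left, z up, the work surface at z = 0. Lengths are in m, angles in rad, forces in N, time in s.
With the tool pointing down it reaches from about 0.425 to 1.125 m from the base axis. Payload 14.9 kg.
Tool frame: the origin (TCP) lies between the finger pads; the fingertips stand 22 mm ahead of it and the grasp point (between the pads) lies 3 mm ahead of it; z points along the fingers, y is the line along which they close (so a half turn about z gives the same grasp; the last joint's range is limited). The gripper opens to 91 mm and grips with 3 to 60 N. Pads are 32 mm wide; open, the fingers measure 118 mm over their backs; the gripper's body (76 mm by 178 mm) begins 60 mm behind the grasp point.
Start: joints at [1.296, 0.379, 1.734, -0, 1.028, -0.033], TCP at [0.168, 0.68, 0.236] pointing down, gripper open.
Joint ranges: [-2.77, 2.77], [-0.74, 2.19], [0, 2.66], [-1.06, 4.2], [0.31, 2.87], [-3.08, 3.08]. Speed limits (rad/s): [1.89, 1.89, 2.39, 3.14, 3.14, 3.14].

## Interface

Orientations are given as a unit quaternion [x, y, z, w].
In Python, from station import bot, viewer, job gives the robot as it stands.
- The arm moves only by the tool drive_tool, never from a script. Its argument "commands" is text: rows parted by semicolons, each of 6 numbers parted by spaces: the shift along the tool's x, y, z in units of 25 mm (1.0 is 25 mm), then the turn, a rotation vector about the tool's x, y, z in units of 8 degrees (1.0 is 8 degrees). A call has 1 to 20 rows; each row is the pose to reach, as a shift and turn from the pose commanded when the call began, along the tool's axes at that moment; what a row does not reach only later rows make up. A row lasts 1/10 s, in which the tool goes at most 50 mm and 8.59 degrees, less where a joint would pass 70% of its speed; a pose out of reach is approached as far as the arm can. A call with a gripper value outside its range is refused whole. "claw" is the closure, from 0 (fully open) to 1 (shut), set as the call begins (left out, the last holds). The fingers move at their own pace and stop on an object; the grip force is fixed at half the most. Time passes only in rows, so rows that repeat a pose let the fingers close. It gives the time, the measured TCP pose, the force, the opening and the grip force at its end, in the units of the state.
- bot.get_state(): the state, without advancing time (a new reading comes with each control period).
- viewer.grab_frame(name): name is "scene" or "top" or "wrist"; returns (picture, depth): 384x512x3 uint8, red, green, blue; 384x512 float32, m along the optical axis (not along the pixel's ray), 0 where there is no reading.
- viewer.get_calibration(name): a dict with "fx", "fy", "cx", "cy" (pixels), "view" (4x4, takes a point from world to camera coordinates); the wrist camera has in their place "mount" (4x4, takes a point from camera to tool coordinates, whose origin is the TCP and whose axes are the flange's). Camera axes: x right, y down, z forward; pixel columns grow to the right and rows downward; lengths in m; the calibration is good to about 2 mm. A picture is of the moment at which its call begins: read the wrist's pose just before it. get_calibration takes no time and is no camera call.
- job.close_job(): hands the job in; it is judged then, once.
The state is a dict: "t": time; "joint_pos": joint angles; "joint_velocities": joint speeds; "joint_efforts": joint torques, N m; "ee_pos": TCP position; "tool_rot": TCP orientation; "contact_force": force on the tool from outside, world axes, zero at the start; "ft_torque": the same for the moment, N m; "width": opening from 0.0 (shut) to 1.0 (fully open); "gripper_force": force on a finger pad.
Only numpy, scipy, OpenCV 4.12 (cv2) and the standard library are available. Lean on these libraries where they do the work, as an engineer would, in place of code of your own. Each camera call takes 0.05 s, during which the arm holds its last target. There are 200 camera calls.

## Working session

There is one attempt and no reset: what is moved stays moved. The work goes in short steps, Python scripts to look and compute and a tool call to move; the robot and the scene stay as the last step left them, time stands still between calls to the robot, and variables do not carry over. Pictures are saved under pics/ and viewed, at most 14 in all, crops included, and the job is handed in when it is done.

Besides the shell and the picture viewer there is one more tool, called after "Emit:" as name(argument=value, ...), one argument or row to a line, values as JSON. drive_tool: Moves the arm, as the interface text tells. Its arguments: {"type":"object","properties":{"commands":{"type":"string"},"claw":{"type":"number"}},"required":["commands"]}

```bash
mkdir -p pics; ls; cat > h.py <<'E'
import numpy as np, cv2
from station import bot, viewer, job
from scipy.spatial.transform import Rotation as R
def pix2w(name,u,v,z=None,d=None,cal=None):
    c=cal or viewer.get_calibration(name)
    V=np.linalg.inv(np.array(c["view"])); 
    r=np.array([(u-c["cx"])/c["fx"],(v-c["cy"])/c["fy"],1.])
    if d is None:
        w=V[:3,:3]@r; d=(z-V[2,3])/w[2]
    return V[:3,:3]@(r*d)+V[:3,3]
E
python3 - <<'E'
from h import *
for n in("scene","top"):
    p,d=viewer.grab_frame(n); np.savez(f"{n}0.npz",p=p,d=d)
    cv2.imwrite(f"pics/{n}0.png",cv2.resize(p[:,:,::-1],(800,600),interpolation=cv2.INTER_CUBIC))
    c=viewer.get_calibration(n);print(c)
s=bot.get_state();print(s)
E
```

```text
pics
{'fx': 370.105517624794, 'fy': 370.105517624794, 'cx': 256.7193773828358, 'cy': 188.79615801634898, 'view': array([[-0.4705164 , -0.88229027, -0.01334873,  0.4703353 ],
       [-0.46306756,  0.25977007, -0.8474007 ,  0.25062672],
       [ 0.751121  , -0.39253457, -0.53078608,  0.56781796],
       [ 0.        ,  0.        ,  0.        ,  1.        ]])}
{'fx': 485.3488762817782, 'fy': 485.3488762817782, 'cx': 255.05013459139983, 'cy': 198.3120637215199, 'view': array([[-0.02704834, -0.99952266,  0.01492802,  0.22188051],
       [-0.98283259,  0.02386431, -0.18294972,  0.54582882],
       [ 0.18250614, -0.01962023, -0.98300893,  1.1129017 ],
       [ 0.        ,  0.        ,  0.        ,  1.        ]])}
{'t': 0.1, 'joint_pos': array([ 1.29567386e+00,  3.79340193e-01,  1.73474122e+00,  7.30424020e-06,
        1.02849737e+00, -3.32758939e-02]), 'joint_velocities': array([-0.00131855, -0.0018543 , -0.00172152,  0.00102277, -0.00010263,
        0.0016242 ]), 'joint_efforts': array([ 1.02539565e-03, -7.65032244e+01, -4.35291052e+01,  6.53174194e-02,
        3.98075301e-02, -5.33030754e-05]), 'ee_pos': array([0.16754124, 0.67929995, 0.23535564]), 'tool_rot': array([ 1.20630660e-01,  9.92697336e-01, -4.86732040e-04, -7.88190049e-05]), 'contact_force': array([ 0.04110907, -0.03977765,  0.03701096]), 'ft_torque': array([-0.04918148, -0.05349055, -0.01825913]), 'gripper_force': 0.0, 'width': 1.0023333504745944}
```

View pics/scene0.png

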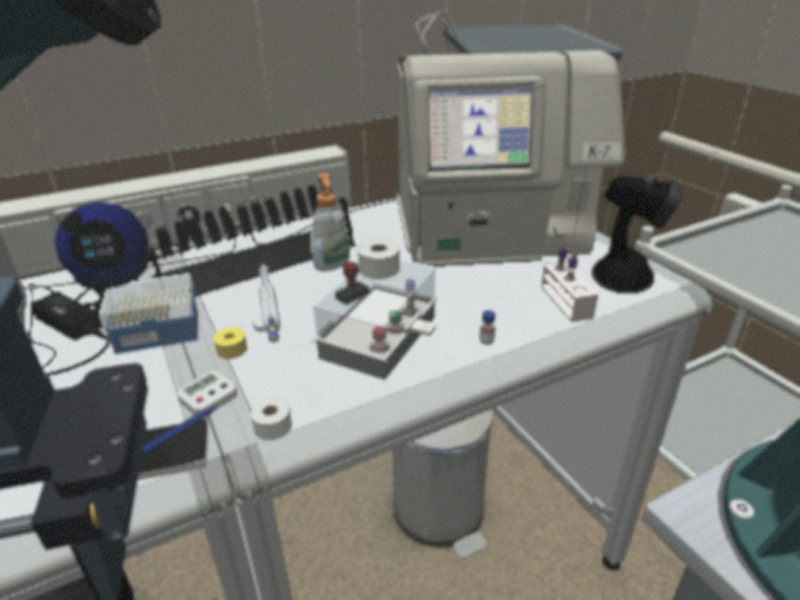

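View pics/top0.png

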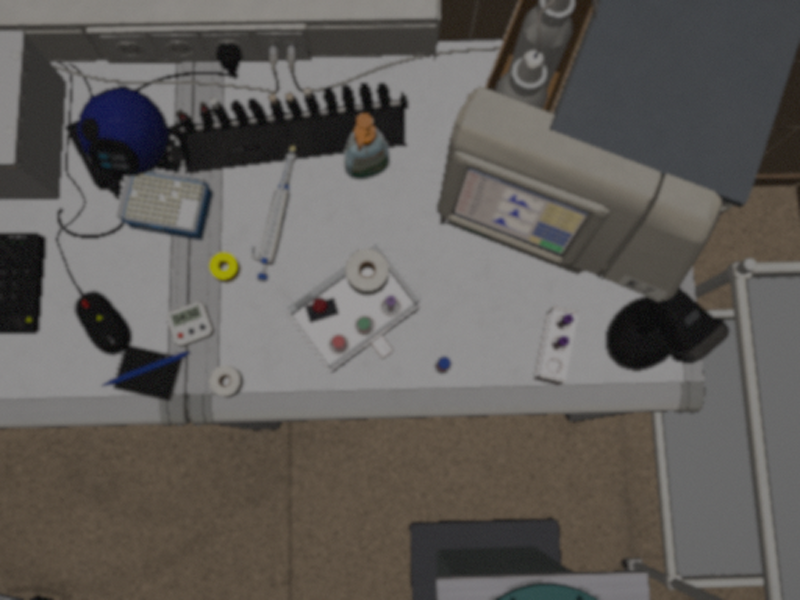

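Top view (800x600): the lid roll is at (368,268), the stamp at (321,306), and the tube with the purple cap at (390,303). Vials: green (364,325), red (338,343) and left-out blue (443,365). The free rack hole is at (553,366) and the tongue at (381,345). Roll look-alikes are yellow (223,266) and small white (226,381). I choose the large white one on the lid and check it in a close crop.

```bash
python3 - <<'E'
from h import *
a=np.load("top0.npz");p=a["p"];d=a["d"]
# crop native x 175..375,y 145..255 ->x4
c=p[150:250,180:380,::-1]; c=cv2.resize(c,(800,400),interpolation=cv2.INTER_CUBIC)
b=np.load("scene0.npz"); e=b["p"][150:225,190:390,::-1]; e=cv2.resize(e,(800,300)[:2],interpolation=cv2.INTER_CUBIC)
cv2.imwrite("pics/crop0.png",cv2.convertScaleAbs(np.vstack([c[:, :],e])[:600],alpha=1.3))
cv2.imwrite("pics/crop1.png",cv2.convertScaleAbs(np.vstack([c,np.zeros((0,800,3),np.uint8)]),alpha=1.4))
def h(n,u,v,D,c):
    return pix2w(n,u,v,d=float(D[int(v),int(u)])).round(3)
for nm,(u,v) in dict(roll=(360,268),rollin=(368,270),stamp=(321,306),tube=(390,303),green=(364,325),red=(338,343),blue=(443,365),hole=(553,366),p1=(565,320),p2=(560,343),tong=(383,347),rackedge=(545,378),lid=(345,300),bench=(470,330)).items():
    print(nm,h("top",u*.64,v*.64,d,None))
E
```

```text
roll [0.599 0.263 0.129]
rollin [0.604 0.252 0.095]
stamp [0.542 0.318 0.142]
tube [0.554 0.221 0.092]
green [0.521 0.26  0.096]
red [0.496 0.298 0.094]
blue [0.465 0.143 0.05 ]
hole [ 0.464 -0.034  0.004]
p1 [ 0.524 -0.038  0.084]
p2 [ 0.49  -0.029  0.081]
tong [0.495 0.233 0.048]
rackedge [ 0.441 -0.011  0.047]
lid [0.56  0.287 0.092]
bench [ 0.525  0.094 -0.002]
```

View pics/crop1.png

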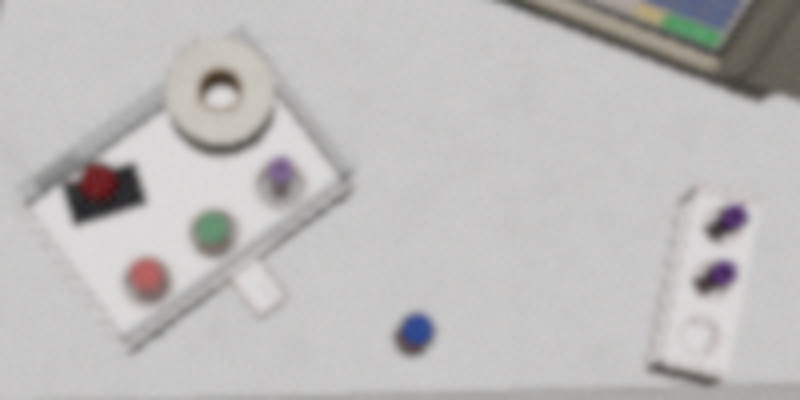

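The crop confirms it: the large white roll is on the lid at crop (220,92), and the stamp with the red knob is at (103,187). The tube cap is at (280,172) in the hole nearest the analyser, the tongue at (258,288), vial_out at (415,331) and the free rack hole at (698,338).

```bash
cat >> h.py <<'E'
def cloud(name,D,cal=None):
    c=cal or viewer.get_calibration(name); V=np.linalg.inv(np.array(c["view"]))
    v,u=np.mgrid[:384,:512]; P=np.stack([(u-c["cx"])/c["fx"]*D,(v-c["cy"])/c["fy"]*D,D],-1)
    return P@V[:3,:3].T+V[:3,3]
def wcal(s):
    c=dict(viewer.get_calibration("wrist")); T=np.eye(4); T[:3,:3]=R.from_quat(s["tool_rot"]).as_matrix(); T[:3,3]=s["ee_pos"]
    c["view"]=np.linalg.inv(T@np.array(c["mount"])); return c
def wgrab(tag):
    s=bot.get_state(); p,d=viewer.grab_frame("wrist"); c=wcal(s)
    np.savez(tag+".npz",p=p,d=d,view=c["view"]); return p,d,c
def rotd(yaw,tilt=0,axis=(0,0,1)):
    """tool down, tool y at world angle yaw (deg)"""
    a=np.radians(yaw); y=np.array([np.cos(a),np.sin(a),0]); z=np.array([0,0,-1.]); x=np.cross(y,z)
    return R.from_rotvec(np.radians(tilt)*np.array(axis))*R.from_matrix(np.c_[x,y,z])
def go(*tg):
    """tg: (x,y,z,yaw[,tilt,axis]) TCP; prints rows in tool units"""
    s=bot.get_state(); R0=R.from_quat(s["tool_rot"]); p0=s["ee_pos"]
    for t in tg:
        r=rotd(*t[3:]); d=R0.inv().apply(np.array(t[:3])-p0)/.025; w=(R0.inv()*r).as_rotvec(degrees=True)/8
        print(" ".join(f"{k:.2f}" for k in np.r_[d,w]), "| mm",round(np.linalg.norm(d)*25),"deg",round(np.linalg.norm(w)*8))
E
python3 - <<'E'
from h import *
D=np.load("top0.npz")["d"]; P=cloud("top",D).reshape(-1,3)
def sel(x0,x1,y0,y1,z0,z1): return P[(P[:,0]>x0)&(P[:,0]<x1)&(P[:,1]>y0)&(P[:,1]<y1)&(P[:,2]>z0)&(P[:,2]<z1)]
def info(n,q):
    (c,wh,a)=cv2.minAreaRect(q[:,:2].astype(np.float32)); cc,r=cv2.minEnclosingCircle(q[:,:2].astype(np.float32))
    print(n,len(q),"rect",np.round(c,4),np.round(wh,3),round(a,1),"circ",np.round(cc,4),round(r,4),"med",np.median(q,0).round(4),"mean",q.mean(0).round(4))
info("lid",sel(.42,.7,.12,.40,.085,.1))
info("roll",sel(.53,.68,.2,.30,.121,.138))
info("knob",sel(.5,.6,.28,.36,.137,.156))
info("foot",sel(.5,.6,.28,.36,.101,.112))
info("tong",sel(.46,.51,.2,.26,.035,.055))
info("vial",sel(.44,.49,.12,.165,.045,.06))
info("rack",sel(.42,.56,-.08,.02,.043,.053))
info("rt",sel(.42,.56,-.08,.02,.075,.09))
print(viewer.get_calibration("wrist"))
go((.5,.25,.36,90),(.5,.2,.4,0))
E
```

```text
lid 2656 rect [0.5567 0.2765] [0.112 0.17 ] 35.2 circ [0.5564 0.276 ] 0.1004 med [0.5467 0.284  0.0919] mean [0.5457 0.278  0.092 ]
roll 527 rect [0.5974 0.2528] [0.059 0.062] 89.4 circ [0.5971 0.253 ] 0.0314 med [0.5962 0.2526 0.1277] mean [0.5965 0.2527 0.1277]
knob 79 rect [0.5434 0.3205] [0.02 0.02] 88.0 circ [0.5439 0.3199] 0.0107 med [0.5437 0.3197 0.1434] mean [0.5435 0.32   0.1434]
foot 136 rect [0.552  0.3067] [0.031 0.076] 29.0 circ [0.5575 0.3097] 0.0393 med [0.5417 0.3157 0.1057] mean [0.5428 0.3191 0.1058]
tong 135 rect [0.4951 0.2388] [0.034 0.031] 37.6 circ [0.4946 0.2391] 0.0211 med [0.4977 0.2356 0.0448] mean [0.4965 0.2368 0.045 ]
vial 59 rect [0.4685 0.1405] [0.017 0.019] 87.5 circ [0.4685 0.141 ] 0.0103 med [0.4684 0.1416 0.0512] mean [0.4682 0.1406 0.0508]
rack 534 rect [ 0.4934 -0.036 ] [0.041 0.113] 74.8 circ [ 0.4937 -0.0342] 0.0584 med [ 0.488  -0.0348  0.046 ] mean [ 0.4912 -0.0344  0.0463]
rt 76 rect [ 0.51   -0.0395] [0.016 0.048] 74.3 circ [ 0.5096 -0.0407] 0.024 med [ 0.5188 -0.0395  0.0819] mean [ 0.5097 -0.0397  0.0819]
{'fx': 276.1029024824277, 'fy': 276.1029024824277, 'cx': 258.48316832168973, 'cy': 190.82551779851033, 'mount': array([[ 8.81514181e-05, -9.65656993e-01, -2.59820254e-01,
         7.35290474e-02],
       [ 9.99999994e-01,  6.88534610e-05,  8.33752996e-05,
         8.01727777e-04],
       [-6.26224174e-05, -2.59820259e-01,  9.65656993e-01,
        -1.48139494e-01],
       [ 0.00000000e+00,  0.00000000e+00,  0.00000000e+00,
         1.00000000e+00]])}
-17.02 -13.49 -4.97 -0.01 -0.00 -1.73 | mm 557 deg 14
-17.50 -15.44 -6.57 -0.01 0.00 9.52 | mm 606 deg 76
```

The case pose is centre (0.557, 0.2765), with case x at about 35°. The tube is at case y=-50. Now I move the wrist camera over the work.

Emit:
drive_tool(
  commands="-8 -7 -2.5 0 0 -0.8;-17 -13.5 -3 0 0 -1.7;-17 -13.5 -3 0 0 -1.7;-17 -13.5 -3 0 0 -1.7;-17 -13.5 -3 0 0 -1.7;-17 -13.5 -3 0 0 -1.7;-17 -13.5 -3 0 0 -1.7;-17 -13.5 -3 0 0 -1.7;-17 -13.5 -3 0 0 -1.7;-17 -13.5 -3 0 0 -1.7;-17 -13.5 -3 0 0 -1.7;-17 -13.5 -3 0 0 -1.7;-17 -13.5 -3 0 0 -1.7;-17 -13.5 -3 0 0 -1.7;-17 -13.5 -3 0 0 -1.7;-17 -13.5 -3 0 0 -1.7;-17 -13.5 -3 0 0 -1.7;-17 -13.5 -3 0 0 -1.7;-17 -13.5 -3 0 0 -1.7;-17 -13.5 -3 0 0 -1.7",
)

```text
t: 2.1
ee_pos: [0.4994, 0.2503, 0.3109]
tool_rot: [0.002, 1.0, -0.0, -0.0]
contact_force: [-0.4, 0.3, -0.3]
width: 1.0
gripper_force: 0.0
```

```bash
python3 - <<'E'
from h import *
p,d,c=wgrab("w1"); s=bot.get_state(); print(s["t"],s["ee_pos"],s["tool_rot"],s["contact_force"])
cv2.imwrite("pics/w1.png",cv2.convertScaleAbs(cv2.resize(p[:,:,::-1],(800,600),interpolation=cv2.INTER_CUBIC),alpha=1.2))
P=cloud("w",d,c).reshape(-1,3)
def sel(x0,x1,y0,y1,z0,z1): return P[(P[:,0]>x0)&(P[:,0]<x1)&(P[:,1]>y0)&(P[:,1]<y1)&(P[:,2]>z0)&(P[:,2]<z1)]
def info(n,q):
    if len(q)<5: print(n,len(q)); return
    (c,wh,a)=cv2.minAreaRect(q[:,:2].astype(np.float32)); cc,r=cv2.minEnclosingCircle(q[:,:2].astype(np.float32))
    print(n,len(q),"rect",np.round(c,4),np.round(wh,3),round(a,1),"circ",np.round(cc,4),round(r,4),"mean",q.mean(0).round(4))
info("lid",sel(.42,.7,.12,.40,.087,.097))
info("roll",sel(.53,.68,.2,.30,.124,.138))
info("knob",sel(.5,.6,.28,.36,.140,.156))
info("foot",sel(.5,.6,.28,.36,.102,.110))
info("tong",sel(.46,.51,.2,.26,.040,.050))
info("vial",sel(.44,.49,.12,.165,.048,.056))
info("rack",sel(.42,.56,-.08,.02,.044,.051))
info("rt",sel(.42,.56,-.08,.02,.078,.09))
E
```

```text
2.15 [0.49942493 0.25021719 0.31093471] [ 2.19815280e-03  9.99997584e-01 -1.22767080e-05 -3.61770102e-06] [0.14459523 0.19579835 0.62760704]
lid 6393 rect [0.5909 0.2283] [0.111 0.289] 35.3 circ [0.5884 0.231 ] 0.1508 mean [0.5406 0.276  0.0913]
roll 613 rect [0.5785 0.2535] [0.059 0.025] 89.9 circ [0.5891 0.2535] 0.0297 mean [0.5797 0.2535 0.1271]
knob 214 rect [0.5438 0.3205] [0.02 0.02] 43.8 circ [0.5443 0.3208] 0.0105 mean [0.5436 0.3205 0.1434]
foot 404 rect [0.552  0.3075] [0.031 0.077] 29.2 circ [0.556  0.3094] 0.0398 mean [0.5425 0.319  0.1052]
tong 319 rect [0.4948 0.2394] [0.034 0.031] 36.4 circ [0.4954 0.239 ] 0.0213 mean [0.4962 0.237  0.0446]
vial 146 rect [0.4686 0.1414] [0.02  0.019] 54.5 circ [0.4688 0.141 ] 0.0102 mean [0.4684 0.1413 0.0505]
rack 1307 rect [ 0.4932 -0.035 ] [0.042 0.112] 75.1 circ [ 0.4931 -0.0336] 0.0582 mean [ 0.4893 -0.0319  0.0456]
rt 214 rect [ 0.5097 -0.0388] [0.016 0.049] 73.4 circ [ 0.5091 -0.0408] 0.0245 mean [ 0.5091 -0.038   0.0818]
```

View pics/w1.png

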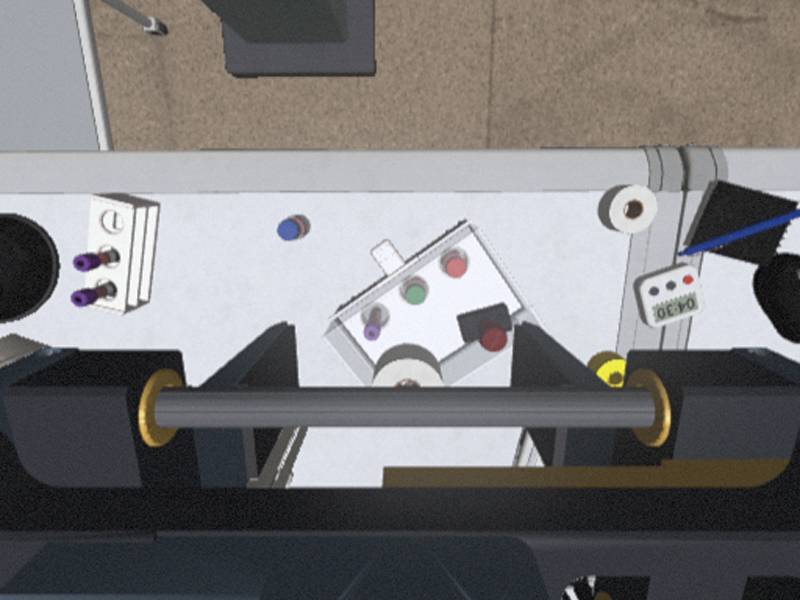

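The wrist picture agrees with the top view within about 1 mm. It shows vial_out at (291,229), the rack hole mouth at (112,222), the tongue at (386,257), the tube cap at (373,330), and the stamp foot edge from (458,320) to (505,304).

```bash
python3 - <<'E'
from h import *
a=np.load("w1.npz"); c=dict(viewer.get_calibration("wrist")); c["view"]=a["view"]
f=lambda u,v,z: pix2w("w",u*.64,v*.64,z=z,cal=c).round(4)
print("hole",f(112,222,.046),"footedge",f(458,320,.106),f(505,304,.106))
ex=np.array([np.cos(np.radians(35.2)),np.sin(np.radians(35.2))]);ey=np.array([-ex[1],ex[0]]);C=np.array([.5565,.2768])
for v in [(-29,-50),(-29,0),(-29,50),(-77,0),(-81,0)]: print(v,(C+ex*v[0]/1e3+ey*v[1]/1e3).round(4))
print("caps",f(373,328,.081),f(414,292,.055),f(454,262,.055))
# roll grasp
go((.597,.253,.19,35.2),(.597,.253,.118,35.2))
E
```

```text
hole [ 0.4614 -0.025   0.046 ] footedge [0.5407 0.2975 0.106 ] [0.5266 0.337  0.106 ]
(-29, -50) [0.5616 0.2192]
(-29, 0) [0.5328 0.2601]
(-29, 50) [0.504  0.3009]
(-77, 0) [0.4936 0.2324]
(-81, 0) [0.4903 0.2301]
caps [0.5562 0.2223 0.081 ] [0.5287 0.2608 0.055 ] [0.4995 0.2987 0.055 ]
-3.90 0.13 4.84 -0.00 0.00 6.82 | mm 155 deg 55
-3.90 0.13 7.72 -0.00 0.00 6.82 | mm 216 deg 55
```

Emit:
drive_tool(
  commands="-2 0.1 2 0 0 3;-3.9 0.13 4 0 0 6.82;-3.9 0.13 4 0 0 6.82;-3.9 0.13 4 0 0 6.82;-3.9 0.13 4 0 0 6.82;-3.9 0.13 4 0 0 6.82;-3.9 0.13 4 0 0 6.82;-3.9 0.13 4 0 0 6.82;-3.9 0.13 4 0 0 6.82;-3.9 0.13 4 0 0 6.82;-3.9 0.13 5.5 0 0 6.82;-3.9 0.13 6.5 0 0 6.82;-3.9 0.13 7.2 0 0 6.82;-3.9 0.13 7.56 0 0 6.82;-3.9 0.13 7.56 0 0 6.82;-3.9 0.13 7.56 0 0 6.82",
  claw=0,
)

```text
t: 3.75
ee_pos: [0.5975, 0.2532, 0.1228]
tool_rot: [0.46, 0.888, 0.0, 0.0]
contact_force: [-0.5, -0.4, 0.3]
width: 1.0
gripper_force: 0.0
```

Emit:
drive_tool(
  commands="0 0 0 0 0 0;0 0 0 0 0 0;0 0 0 0 0 0;0 0 0 0 0 0;0 0 0 0 0 0;0 0 0 0 0 0;0 0 0 0 0 0;0 0 0 0 0 0",
  claw=0.5,
)

```text
t: 4.55
ee_pos: [0.5971, 0.2531, 0.1222]
tool_rot: [0.46, 0.888, 0.0, 0.0]
contact_force: [-1.6, -0.9, 6.0]
width: 0.658
gripper_force: 30.0
```

Emit:
drive_tool(
  commands="0 0 -1 0 0 0;0 0 -2 0 0 0;0 0 -3 0 0 0;0 0 -3.2 0 0 0;2 0 -3.2 0 0 0;4 -0.1 -3.2 0 0 0;6 -0.16 -3 0 0 0;7.55 -0.16 -2 0 0 0;7.55 -0.16 0 0 0 0;7.55 -0.16 1 0 0 0;7.55 -0.16 2 0 0 0;7.55 -0.16 2.8 0 0 0;7.55 -0.16 3.3 0 0 0;7.55 -0.16 3.55 0 0 0;7.55 -0.16 3.62 0 0 0;7.55 -0.16 3.64 0 0 0;7.55 -0.16 3.64 0 0 0",
)

```text
t: 6.25
ee_pos: [0.4854, 0.4053, 0.0318]
tool_rot: [0.46, 0.888, 0.001, 0.0]
contact_force: [0.8, -0.5, -1.7]
width: 0.66
gripper_force: 30.0
```

Emit:
drive_tool(
  commands="0 0 0 0 0 0;0 0 0 0 0 0;0 0 0 0 0 0;0 0 0 0 0 0;0 0 0 0 0 0;0 0 -1 0 0 0;0 0 -2 0 0 0;0 0 -4 0 0 0;0 0 -6 0 0 0;0 0 -6 0 0 0;0 0 -6 0 0 0",
  claw=0,
)

```text
t: 7.35
ee_pos: [0.4854, 0.4053, 0.1823]
tool_rot: [0.46, 0.888, 0.001, 0.001]
contact_force: [-0.6, -0.5, -0.3]
width: 1.0
gripper_force: 0.0
```

```bash
python3 - <<'E'
from h import *
go((.5437,.3203,.23,109.6),(.5437,.3203,.13,109.6),(.5437,.3203,.13,-70.4))
E
```

```text
-4.12 -0.05 -1.91 0.02 0.01 -9.30 | mm 114 deg 74
-4.12 -0.06 2.09 0.02 0.01 -9.30 | mm 116 deg 74
-4.12 -0.06 2.09 0.01 -0.02 13.20 | mm 116 deg 106
```

Emit:
drive_tool(
  commands="-2 0 -1.5 0 0 -3;-4.1 -0.05 -1.5 0 0 -6;-4.1 -0.05 -1.5 0 0 -9.3;-4.1 -0.05 -1.5 0 0 -9.3;-4.1 -0.05 -1.5 0 0 -9.3;-4.1 -0.05 -1.5 0 0 -9.3;-4.1 -0.05 -1.5 0 0 -9.3;-4.1 -0.05 -1.5 0 0 -9.3;-4.1 -0.05 -1.5 0 0 -9.3;-4.12 -0.05 -1.5 0 0 -9.3;-4.12 -0.05 -0.5 0 0 -9.3;-4.12 -0.05 0.6 0 0 -9.3;-4.12 -0.05 1.4 0 0 -9.3;-4.12 -0.05 1.8 0 0 -9.3;-4.12 -0.05 1.89 0 0 -9.3;-4.12 -0.05 1.89 0 0 -9.3",
)

```text
t: 8.95
ee_pos: [0.5433, 0.3201, 0.1337]
tool_rot: [-0.17, 0.986, -0.0, -0.0]
contact_force: [-0.2, 0.3, 1.0]
width: 1.005
gripper_force: 0.0
```

Emit:
drive_tool(
  commands="0 0 0 0 0 0;0 0 0 0 0 0;0 0 0 0 0 0;0 0 0 0 0 0;0 0 0 0 0 0;0 0 0 0 0 0;0 0 0 0 0 0;0 0 0 0 0 0;0 0 0 0 0 0;0 0 0 0 0 0",
  claw=0.9,
)

```text
t: 9.95
ee_pos: [0.5433, 0.3201, 0.1337]
tool_rot: [-0.17, 0.985, -0.0, 0.0]
contact_force: [0.3, -0.7, 0.1]
width: 0.228
gripper_force: 30.0
```

```bash
python3 - <<'E'
from h import *
go((.5437,.3203,.21,109.6),(.53,.2,.21,109.6),(.505,.06,.2,109.6),(.505,.06,.0435,109.6))
p,d=viewer.grab_frame("scene"); cv2.imwrite("pics/s2.png",cv2.resize(p[130:250,130:390,::-1],(800,370),interpolation=cv2.INTER_CUBIC))
E
```

```text
-0.02 0.00 -3.05 -0.00 -0.00 -0.00 | mm 76 deg 0
2.11 -4.35 -3.05 -0.00 -0.00 -0.00 | mm 143 deg 0
4.93 -9.29 -2.65 -0.00 -0.00 -0.00 | mm 271 deg 0
4.93 -9.29 3.61 -0.00 -0.00 -0.00 | mm 278 deg 0
```

View pics/s2.png

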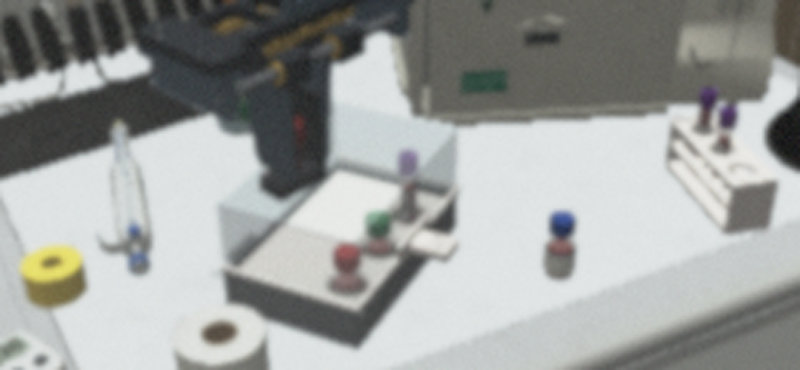

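Emit:
drive_tool(
  commands="0 0 -1 0 0 0;0 0 -2 0 0 0;0 0 -2.6 0 0 0;1 -1.7 -2.6 0 0 0;2 -3.4 -2.6 0 0 0;3.2 -5.3 -2.6 0 0 0;4.4 -7.3 -2.6 0 0 0;5.63 -9 -2.4 0 0 0;5.63 -9.46 -1.5 0 0 0;5.63 -9.46 0 0 0 0;5.63 -9.46 1.2 0 0 0;5.63 -9.46 2.2 0 0 0;5.63 -9.46 3 0 0 0;5.63 -9.46 3.45 0 0 0;5.63 -9.46 3.6 0 0 0;5.63 -9.46 3.65 0 0 0;5.63 -9.46 3.65 0 0 0",
)

```text
t: 11.7
ee_pos: [0.4904, 0.0501, 0.0431]
tool_rot: [-0.17, 0.985, -0.0, 0.0]
contact_force: [-0.2, 0.1, -1.2]
width: 0.227
gripper_force: 30.0
```

Emit:
drive_tool(
  commands="0 0 0 0 0 0;0 0 0 0 0 0;0 0 0 0 0 0;0 0 0 0 0 0;0 0 0 0 0 0;0 0 -1 0 0 0;0 0 -2 0 0 0;0 0 -4 0 0 0;0 0 -5 0 0 0;0 0 -5 0 0 0",
  claw=0.5,
)

```text
t: 12.7
ee_pos: [0.4919, 0.0502, 0.171]
tool_rot: [-0.17, 0.985, -0.0, 0.003]
contact_force: [0.5, 0.6, -0.3]
width: 0.498
gripper_force: 0.0
```

```bash
python3 - <<'E'
from h import *
# tongue grip 26 mm out: case x=-81 ; closing along case y (125.2 deg)
go((.4903,.2301,.17,125.2),(.4903,.2301,.052,125.2),(.4903,.2301,.052,-54.8))
E
```

```text
-2.35 6.80 0.04 -0.02 0.04 -1.95 | mm 180 deg 16
-2.33 6.81 4.76 -0.02 0.04 -1.95 | mm 216 deg 16
-2.33 6.81 4.76 0.06 0.03 20.55 | mm 216 deg 164
```

Emit:
drive_tool(
  commands="-0.8 2 0 0 0 -0.6;-1.6 4 0 0 0 -1.3;-2.33 6 0 0 0 -1.95;-2.33 6.8 0 0 0 -1.95;-2.33 6.8 0 0 0 -1.95;-2.33 6.81 0.3 0 0 -1.95;-2.33 6.81 1.5 0 0 -1.95;-2.33 6.81 2.7 0 0 -1.95;-2.33 6.81 3.8 0 0 -1.95;-2.33 6.81 4.4 0 0 -1.95;-2.33 6.81 4.65 0 0 -1.95;-2.33 6.81 4.65 0 0 -1.95;-2.33 6.81 4.65 0 0 -1.95",
)

```text
t: 14.0
ee_pos: [0.4883, 0.23, 0.052]
tool_rot: [-0.302, 0.953, 0.0, 0.001]
contact_force: [-0.3, -1.0, -0.6]
width: 0.499
gripper_force: 0.0
```

Emit:
drive_tool(
  commands="0 0 0 0 0 0;0 0 0 0 0 0;0 0 0 0 0 0;0 0 0 0 0 0;0 0 0 0 0 0;0 0 0 0 0 0;0 0 0 0 0 0",
  claw=0.9,
)

```text
t: 14.7
ee_pos: [0.4892, 0.2287, 0.0518]
tool_rot: [-0.303, 0.953, -0.001, 0.001]
contact_force: [11.7, -24.3, 2.1]
width: 0.234
gripper_force: 30.0
```

```bash
python3 - <<'E'
from h import *
s=bot.get_state();print(s["t"],s["ee_pos"],s["contact_force"],s["width"])
ex=np.array([np.cos(np.radians(35.2)),np.sin(np.radians(35.2)),0])
p0=s["ee_pos"]
# arc: grip point rel hinge (-136,+6); keep tool tilting by k*theta
g0=np.array([-136,6.]); off=12. # TCP above grip by 12mm
C=np.array([.5565,.2768,0])
print("local",(p0-C)@ex, (p0-C)@[-ex[1],ex[0],0])
for th in np.arange(0,1.56,.1):
    c,sn=np.cos(th),np.sin(th)
    v=np.array([g0[0]*c+g0[1]*sn, -g0[0]*sn+g0[1]*c])-g0
    print(round(th,2),f"{-v[0]/25:.2f} 0 {-v[1]/25:.2f}")
E
```

```text
14.7 [0.48918343 0.2287057  0.05179   ] [ 11.70688933 -24.25852023   2.14222311] 0.23371098321308506
local -0.08273049775436682 -0.0004965702498634789
0.0 -0.00 0 -0.00
0.1 -0.05 0 -0.54
0.2 -0.16 0 -1.08
0.3 -0.31 0 -1.60
0.4 -0.52 0 -2.10
0.5 -0.78 0 -2.58
0.6 -1.09 0 -3.03
0.7 -1.43 0 -3.45
0.8 -1.82 0 -3.83
0.9 -2.25 0 -4.17
1.0 -2.70 0 -4.47
1.1 -3.19 0 -4.72
1.2 -3.69 0 -4.92
1.3 -4.22 0 -5.07
1.4 -4.75 0 -5.16
1.5 -5.29 0 -5.20
```

Emit:
drive_tool(
  commands="0 -0.06 0 0 0 0;0 -0.06 0 0 0 0;-0.05 -0.06 -0.55 0 0 0;-0.16 -0.06 -1.09 0 0 0;-0.32 -0.06 -1.62 0 0 0;-0.53 -0.06 -2.13 0 0 0;-0.79 -0.06 -2.61 0 0 0;-1.1 -0.06 -3.07 0 0 0;-1.45 -0.06 -3.5 0 0 0;-1.84 -0.06 -3.88 0 0 0;-2.28 -0.06 -4.22 0 0 0;-2.73 -0.06 -4.53 0 0 0;-3.23 -0.06 -4.78 0 0 0;-3.74 -0.06 -4.98 0 0 0;-4.27 -0.06 -5.13 0 0 0;-4.81 -0.06 -5.22 0 0 0;-4.81 -0.06 -5.22 0 0 0;-4.81 -0.06 -5.22 0 0 0",
)

```text
t: 16.5
ee_pos: [0.5871, 0.2977, 0.1814]
tool_rot: [-0.302, 0.953, -0.001, -0.0]
contact_force: [4.3, -6.5, -3.5]
width: 0.234
gripper_force: 30.0
```

```bash
python3 - <<'E'
from h import *
s=bot.get_state();print(s["contact_force"],s["ft_torque"])
p,d=viewer.grab_frame("scene"); cv2.imwrite("pics/s3.png",cv2.resize(p[100:250,130:390,::-1],(800,460),interpolation=cv2.INTER_CUBIC))
E
```

```text
[ 4.31694382 -6.52831579 -3.49583273] [-1.04058938 -0.74796273 -0.00230666]
```

View pics/s3.png

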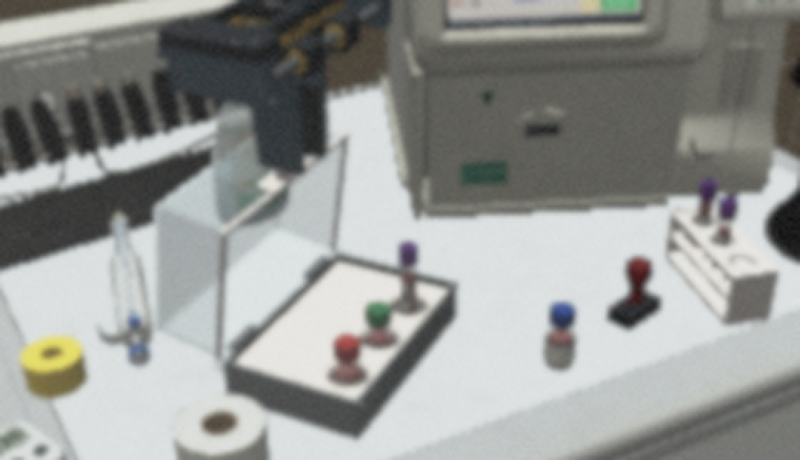

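The lid is open at about 1.4 rad. The roll (220,430) and the stamp (637,290) stand on the bench. I release the lid and look from above.

Emit:
drive_tool(
  commands="0 0 0 0 0 0;0 0 0 0 0 0;0 0 0 0 0 0;0 0 0 0 0 0;0 0 -1 0 0 0;0 0 -2 0 0 0;0 0 -3 0 0 0;2 0 -4 0 0 0;4 0 -4.5 0 0 0;6 0 -5 0 0 0;6 0 -5 0 0 0;6 0 -5 0 0 0;6 0 -5 0 0 0",
  claw=0.5,
)

```text
t: 17.85
ee_pos: [0.465, 0.2121, 0.3069]
tool_rot: [-0.302, 0.953, 0.0, 0.0]
contact_force: [-0.3, -0.0, 0.3]
width: 0.5
gripper_force: 0.0
```

```bash
python3 - <<'E'
from h import *
p,d,c=wgrab("w2"); s=bot.get_state(); print(s["t"],s["ee_pos"],s["tool_rot"])
cv2.imwrite("pics/w2.png",cv2.convertScaleAbs(cv2.resize(p[:260,:,::-1],(800,406),interpolation=cv2.INTER_CUBIC),alpha=1.2))
P=cloud("w",d,c).reshape(-1,3)
def sel(x0,x1,y0,y1,z0,z1): return P[(P[:,0]>x0)&(P[:,0]<x1)&(P[:,1]>y0)&(P[:,1]<y1)&(P[:,2]>z0)&(P[:,2]<z1)]
def info(n,q):
    if len(q)<5: print(n,len(q)); return
    cc,r=cv2.minEnclosingCircle(q[:,:2].astype(np.float32))
    (b,wh,a)=cv2.minAreaRect(q[:,:2].astype(np.float32))
    print(n,len(q),"circ",np.round(cc,4),round(r,4),"mean",q.mean(0).round(4),np.round(b,4),np.round(wh,4),round(a,1))
info("tube",sel(.53,.59,.19,.245,.077,.09))
info("green",sel(.51,.56,.24,.28,.052,.06))
info("red",sel(.48,.53,.28,.32,.052,.06))
info("vial",sel(.44,.49,.12,.165,.048,.056))
info("stampknob",sel(.46,.52,.02,.08,.048,.06))
info("stampfoot",sel(.46,.52,.02,.08,.01,.018))
info("roll",sel(.44,.53,.36,.45,.033,.042))
D=viewer.grab_frame("top")[1]; P=cloud("top",D).reshape(-1,3)
info("tube",sel(.53,.59,.19,.245,.077,.09))
info("green",sel(.51,.56,.24,.28,.052,.06))
info("vial",sel(.44,.49,.12,.165,.048,.056))
info("roll",sel(.44,.53,.36,.45,.033,.042))
info("tongue",sel(.5,.72,.2,.4,.155,.2))
E
```

```text
17.9 [0.46514691 0.21219092 0.30654372] [-3.02303047e-01  9.53211866e-01  4.76961317e-05  6.60463031e-05]
tube 45 circ [0.5607 0.2205] 0.0072 mean [0.5591 0.2217 0.0791] [0.5593 0.2223] [0.0143 0.0075] 35.9
green 114 circ [0.5311 0.2609] 0.0098 mean [0.5311 0.2611 0.0537] [0.5313 0.2608] [0.0174 0.0188] 38.7
red 101 circ [0.505  0.3002] 0.0097 mean [0.5054 0.2991 0.0537] [0.506  0.2989] [0.0185 0.0141] 37.0
vial 146 circ [0.4684 0.1407] 0.01 mean [0.4684 0.1407 0.0506] [0.4684 0.1408] [0.0172 0.0189] 34.9
stampknob 175 circ [0.4919 0.0515] 0.0105 mean [0.4915 0.052  0.0514] [0.4917 0.052 ] [0.0193 0.0199] 35.3
stampfoot 260 circ [0.4913 0.0513] 0.024 mean [0.4878 0.058  0.0132] [0.4918 0.0513] [0.0238 0.0442] 15.9
roll 28 circ [0.4861 0.3791] 0.008 mean [0.487  0.3768 0.0353] [0.4877 0.3766] [0.0158 0.006 ] 32.3
tube 0
green 0
vial 0
roll 423 circ [0.4848 0.4047] 0.0313 mean [0.4847 0.4043 0.0362] [0.485  0.4042] [0.06   0.0602] 1.2
tongue 76 circ [0.6218 0.3224] 0.0114 mean [0.6208 0.3223 0.1698] [0.6218 0.3224] [0.0138 0.0215] 30.9
```

View pics/w2.png

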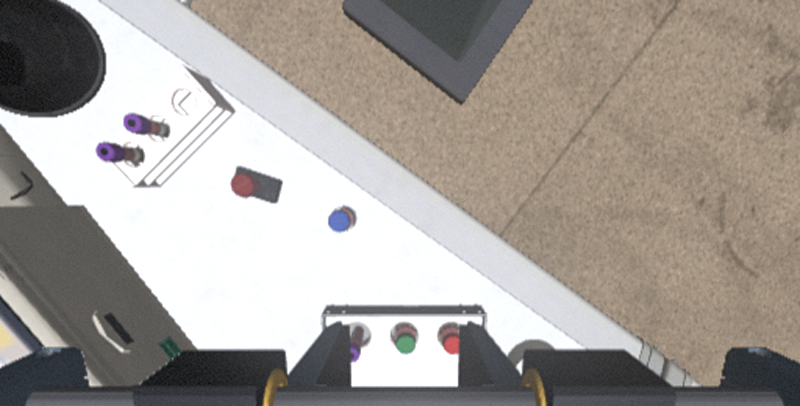

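```bash
python3 - <<'E'
from h import *
go((.5613,.2193,.15,125.2),(.5613,.2193,.0725,125.2))
E
```

```text
-3.31 -1.99 6.25 0.00 -0.00 0.00 | mm 184 deg 0
-3.31 -1.99 9.35 0.00 -0.00 0.00 | mm 253 deg 0
```

Emit:
drive_tool(
  commands="-1.5 -1 2 0 0 0;-3 -2 4 0 0 0;-3.31 -1.99 5.5 0 0 0;-3.31 -1.99 6.25 0 0 0;-3.31 -1.99 6.25 0 0 0;-3.31 -1.99 6.25 0 0 0;-3.31 -1.99 7.5 0 0 0;-3.31 -1.99 8.5 0 0 0;-3.31 -1.99 9.1 0 0 0;-3.31 -1.99 9.35 0 0 0;-3.31 -1.99 9.35 0 0 0",
  claw=0.65,
)

```text
t: 19.05
ee_pos: [0.5609, 0.2189, 0.0736]
tool_rot: [-0.302, 0.953, 0.0, 0.0]
contact_force: [-0.5, -0.2, 0.3]
width: 0.349
gripper_force: 0.0
```

Emit:
drive_tool(
  commands="0 0 0 0 0 0;0 0 0 0 0 0;0 0 0 0 0 0;0 0 0 0 0 0;0 0 0 0 0 0;0 0 0 0 0 0",
  claw=0.95,
)

```text
t: 19.65
ee_pos: [0.5613, 0.2189, 0.0739]
tool_rot: [-0.302, 0.953, 0.0, 0.001]
contact_force: [-1.0, 0.5, 8.2]
width: 0.163
gripper_force: 30.0
```

Emit:
drive_tool(
  commands="0 0 -0.5 0 0 0;0 0 -1 0 0 0;0 0 -2 0 0 0;0 0 -3 0 0 0;0 0 -4 0 0 0;0 0 -4.2 0 0 0;0 0 -4.2 0 0 0",
)

```text
t: 20.35
ee_pos: [0.561, 0.2188, 0.1793]
tool_rot: [-0.302, 0.953, 0.0, 0.001]
contact_force: [0.2, -0.7, 0.5]
width: 0.159
gripper_force: 30.0
```

```bash
python3 - <<'E'
from h import *
go((.5,.1,.177,75),(.461,-.0255,.177,75),(.461,-.0255,.077,75))
p,d=viewer.grab_frame("scene"); cv2.imwrite("pics/s4.png",cv2.resize(p[100:250,190:410,::-1],(800,545),interpolation=cv2.INTER_CUBIC))
E
```

```text
4.73 -2.48 0.08 0.00 0.02 6.27 | mm 134 deg 50
8.90 -5.68 0.08 0.00 0.02 6.27 | mm 264 deg 50
8.91 -5.68 4.08 0.00 0.02 6.27 | mm 283 deg 50
```

View pics/s4.png

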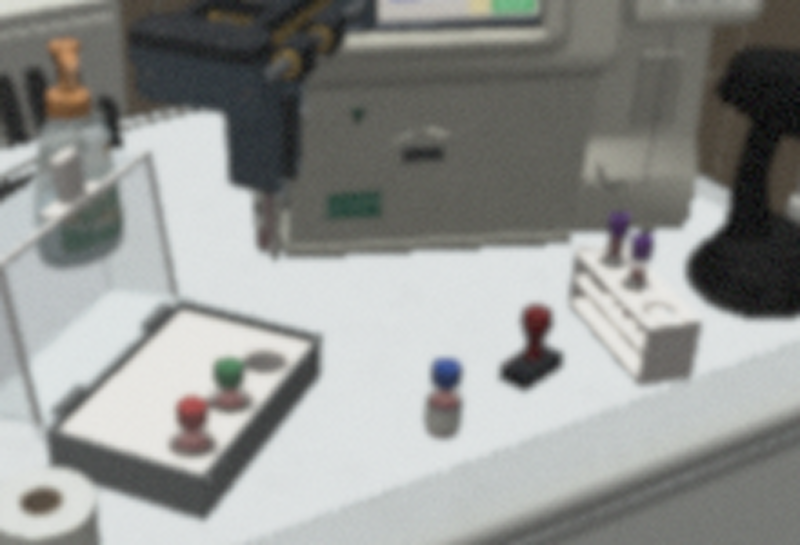

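The tube is held upright at (268,225), the other two vials are in place, and the hole is free at (265,360).

Emit:
drive_tool(
  commands="1.2 -0.4 0 0 0 0.5;2.5 -0.8 0 0 0 1.5;3.8 -1.8 0 0 0 2.5;5 -2.8 0 0 0 3.5;6.5 -4 0 0 0 4.5;8 -5 0 0 0 5.5;8.9 -5.68 0 0 0 6.27;8.9 -5.68 0 0 0 6.27;8.9 -5.68 0 0 0 6.27;8.9 -5.68 0 0 0 6.27;8.9 -5.68 0 0 0 6.27;8.9 -5.68 0 0 0 6.27",
)

```text
t: 21.6
ee_pos: [0.4607, -0.0249, 0.1778]
tool_rot: [0.129, 0.992, -0.0, -0.0]
contact_force: [-0.1, 0.3, -0.4]
width: 0.161
gripper_force: 30.0
```

```bash
python3 - <<'E'
from h import *
s=bot.get_state();print(s["t"],s["ee_pos"],s["contact_force"])
go((.461,-.0255,.125,75),(.461,-.0255,.078,75))
q,d,c=wgrab("w3")
p,ds=viewer.grab_frame("scene")
cv2.imwrite("pics/s5.png",np.hstack([cv2.resize(p[130:220,300:400,::-1],(400,360),interpolation=cv2.INTER_CUBIC),cv2.resize(q[60:260,170:370,::-1],(400,360))]))
E
```

```text
21.6 [ 0.46068829 -0.02494145  0.17775565] [-0.05110203  0.29454491 -0.43965892]
-0.02 -0.02 2.11 -0.00 -0.00 0.01 | mm 53 deg 0
-0.02 -0.02 3.99 -0.00 -0.00 0.01 | mm 100 deg 0
```

View pics/s5.png

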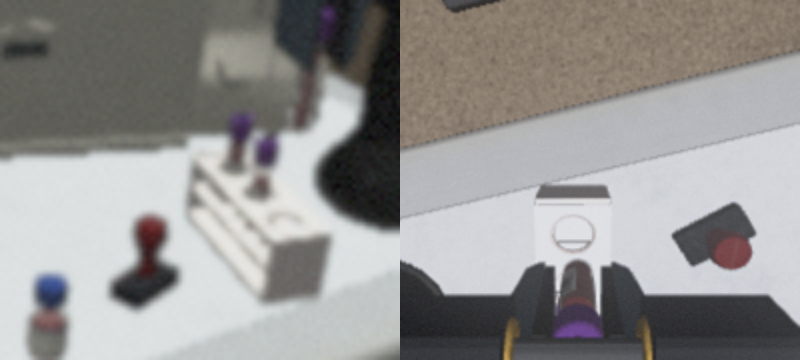

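```bash
python3 - <<'E'
from h import *
D=viewer.grab_frame("scene")[1]; P=cloud("scene",D).reshape(-1,3)
P=P[(np.hypot(P[:,0]-.461,P[:,1]+.025)<.03)]
for z in np.arange(.1,.18,.01):
    q=P[abs(P[:,2]-z)<.005]
    if len(q): print(round(z,3),len(q),q.mean(0).round(4),np.ptp(q,axis=0).round(3))
a=np.load("w3.npz"); c=dict(viewer.get_calibration("wrist")); c["view"]=a["view"]
Q=cloud("w",a["d"],c).reshape(-1,3); Q=Q[(np.hypot(Q[:,0]-.461,Q[:,1]+.025)<.03)]
for z in np.arange(.1,.18,.01):
    q=Q[abs(Q[:,2]-z)<.005]
    if len(q): print("w",round(z,3),len(q),q.mean(0).round(4))
print(pix2w("w",170+173/2,60+233/1.8,z=.046,cal=c))
E
```

```text
0.11 9 [ 0.4593 -0.0239  0.1127] [0.008 0.007 0.004]
0.12 22 [ 0.4597 -0.0234  0.1199] [0.01  0.01  0.009]
0.13 24 [ 0.4592 -0.0236  0.1306] [0.013 0.012 0.01 ]
0.14 19 [ 0.4596 -0.0228  0.1401] [0.01  0.008 0.009]
0.15 16 [ 0.4585 -0.024   0.148 ] [0.011 0.012 0.008]
0.16 65 [ 0.4545 -0.0223  0.1609] [0.04  0.031 0.009]
0.17 88 [ 0.4556 -0.0198  0.1702] [0.041 0.033 0.01 ]
w 0.11 17 [ 0.4561 -0.0233  0.1137]
w 0.12 58 [ 0.4561 -0.0227  0.1203]
w 0.13 69 [ 0.456  -0.0231  0.1302]
w 0.14 85 [ 0.4562 -0.023   0.1403]
w 0.15 99 [ 0.4552 -0.0225  0.1505]
w 0.16 263 [ 0.4505 -0.0214  0.1596]
w 0.17 343 [ 0.4487 -0.0209  0.1708]
[ 0.46058198 -0.02622359  0.046     ]
```

Emit:
drive_tool(
  commands="0 -0.04 1 0 0 0;0 -0.04 2 0 0 0;0 -0.04 2.4 0 0 0;0 -0.04 2.8 0 0 0;0 -0.04 3.2 0 0 0;0 -0.04 3.6 0 0 0;0 -0.04 3.9 0 0 0;0 -0.04 3.97 0 0 0;0 -0.04 3.97 0 0 0",
)

```text
t: 22.65
ee_pos: [0.4603, -0.0266, 0.0786]
tool_rot: [0.13, 0.991, -0.0, -0.0]
contact_force: [0.0, 0.3, 0.3]
width: 0.162
gripper_force: 30.0
```

Emit:
drive_tool(
  commands="0 0 0 0 0 0;0 0 0 0 0 0;0 0 0 0 0 0;0 0 0 0 0 0;0 0 -1 0 0 0;0 0 -2 0 0 0;0 0 -3.5 0 0 0;0 0 -5 0 0 0;0 0 -5 0 0 0",
  claw=0.65,
)

```text
t: 23.55
ee_pos: [0.4627, -0.0268, 0.2082]
tool_rot: [0.13, 0.991, 0.0, 0.004]
contact_force: [-0.5, -0.2, -0.4]
width: 0.351
gripper_force: 0.0
```

```bash
python3 - <<'E'
from h import *
# vial grasp closing along 90+35=125 
go((.4684,.1409,.15,125.2),(.4684,.1409,.052,125.2))
q,d,c=wgrab("w4"); p,ds=viewer.grab_frame("scene")
P=cloud("scene",ds).reshape(-1,3); P=P[(np.hypot(P[:,0]-.461,P[:,1]+.025)<.02)&(P[:,2]>.06)]; print(len(P),P.mean(0),P[:,2].max())
cv2.imwrite("pics/s6.png",np.hstack([cv2.resize(p[130:220,300:400,::-1],(400,360),interpolation=cv2.INTER_CUBIC),cv2.resize(q[60:260,170:370,::-1],(400,360))]))
E
```

```text
1.53 6.54 2.32 -0.01 0.05 -6.27 | mm 178 deg 50
1.55 6.53 6.24 -0.01 0.05 -6.27 | mm 229 deg 50
406 [ 0.46052786 -0.0227249   0.26513957] 0.41569435967841173
```

View pics/s6.png

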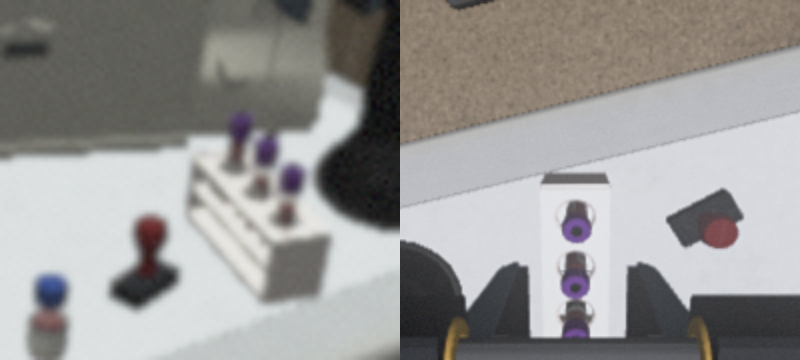

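The tube stands in the rack's third hole, level with its neighbours. Next is the left-out vial.

Emit:
drive_tool(
  commands="0.4 1.5 0.5 0 0 -1;0.8 3 1 0 0 -2;1.2 5 1.5 0 0 -3;1.42 6.56 2 0 0 -4;1.42 6.56 2.3 0 0 -5.5;1.42 6.56 2.3 0 0 -6.27;1.42 6.56 2.3 0 0 -6.27;1.42 6.56 2.3 0 0 -6.27;1.42 6.56 2.3 0 0 -6.27;1.42 6.56 3.3 0 0 -6.27;1.42 6.56 4.5 0 0 -6.27;1.42 6.56 5.4 0 0 -6.27;1.42 6.56 6 0 0 -6.27;1.42 6.56 6.14 0 0 -6.27;1.42 6.56 6.14 0 0 -6.27;1.42 6.56 6.14 0 0 -6.27",
  claw=0.4,
)

```text
t: 25.25
ee_pos: [0.4689, 0.1411, 0.0509]
tool_rot: [-0.302, 0.953, -0.0, 0.001]
contact_force: [0.8, 0.5, 0.8]
width: 0.602
gripper_force: 0.0
```

Emit:
drive_tool(
  commands="0 0 0 0 0 0;0 0 0 0 0 0;0 0 0 0 0 0;0 0 0 0 0 0;0 0 0 0 0 0;0 0 0 0 0 0;0 0 0 0 0 0;0 0 0 0 0 0",
  claw=0.95,
)

```text
t: 26.05
ee_pos: [0.4684, 0.1411, 0.0502]
tool_rot: [-0.302, 0.953, 0.0, 0.0]
contact_force: [-0.8, -0.0, 3.0]
width: 0.245
gripper_force: 30.0
```

Emit:
drive_tool(
  commands="0 0 -1 0 0 0;0 0 -2 0 0 0;0 0 -3 0 0 0;0 0 -3.6 0 0 0;0 0 -3.6 0 0 0;0 0 -3.6 0 0 0",
)

```text
t: 26.65
ee_pos: [0.4682, 0.141, 0.1398]
tool_rot: [-0.302, 0.953, -0.0, 0.0]
contact_force: [-0.4, -0.7, -1.0]
width: 0.245
gripper_force: 29.9
```

```bash
python3 - <<'E'
from h import *
D=viewer.grab_frame("scene")[1]
q,d,c=wgrab("w5")
s=bot.get_state();print(s["t"],s["ee_pos"],s["contact_force"])
go((.5616,.2192,s["ee_pos"][2],125.2),(.5616,.2192,.054,125.2))
for n,P in (("s",cloud("s",D,viewer.get_calibration("scene"))),("w",cloud("w",d,c))):
    P=P.reshape(-1,3);P=P[np.hypot(P[:,0]-.468,P[:,1]-.141)<.02]
    for z in np.arange(.08,.15,.01):
        q=P[abs(P[:,2]-z)<.005]
        if len(q): print(n,round(z,3),len(q),q.mean(0).round(4),np.ptp(q,axis=0).round(3))
E
```

```text
26.75 [0.46776384 0.14086245 0.13912441] [ 0.02198292 -0.46047831 -0.10791327]
-4.87 0.40 -0.01 0.00 -0.01 -0.00 | mm 122 deg 0
-4.88 0.40 3.40 0.00 -0.01 -0.00 | mm 149 deg 0
s 0.09 15 [0.4628 0.1441 0.0932] [0.014 0.016 0.004]
s 0.1 42 [0.4627 0.1441 0.1002] [0.017 0.02  0.01 ]
s 0.11 34 [0.4626 0.1455 0.1095] [0.017 0.019 0.008]
s 0.12 24 [0.4601 0.1482 0.1219] [0.018 0.037 0.006]
s 0.13 24 [0.4604 0.1449 0.1297] [0.017 0.038 0.009]
s 0.14 20 [0.4613 0.1412 0.1404] [0.015 0.039 0.008]
w 0.09 39 [0.4601 0.1348 0.092 ] [0.015 0.016 0.006]
w 0.1 122 [0.4602 0.1347 0.1001] [0.016 0.019 0.01 ]
w 0.11 169 [0.46   0.1356 0.1103] [0.015 0.02  0.01 ]
w 0.12 436 [0.462  0.1368 0.1203] [0.033 0.033 0.01 ]
w 0.13 227 [0.4619 0.1365 0.1309] [0.028 0.031 0.009]
w 0.14 616 [0.4632 0.1387 0.1395] [0.039 0.037 0.01 ]
```

```bash
python3 - <<'E'
from h import *
p,D=viewer.grab_frame("top"); 
c=viewer.get_calibration("top"); V=np.array(c["view"])
def proj(x,y,z): q=V@[x,y,z,1]; return c["fx"]*q[0]/q[2]+c["cx"],c["fy"]*q[1]/q[2]+c["cy"]
u,v=proj(.5616,.2192,.026); print(u,v)
P=cloud("top",D)
u0,v0=int(u)-15,int(v)-12
g=p[v0:v0+24,u0:u0+30].astype(int).sum(2)//3
print(g)
# dark-mask -> project onto z=.026 plane
X=P[v0:v0+24,u0:u0+30]
m=X[...,2]<.018
m&=(np.hypot(X[...,0]-.5616,X[...,1]-.2192)<.03)
q=X[m]; print(len(q))
ray=np.array([pix2w("top",u0+j,v0+i,z=.026) for i,j in np.argwhere(m)])
if len(ray): print("mouth",cv2.minEnclosingCircle(ray[:,:2].astype(np.float32)),ray.mean(0))
b=cv2.resize(p[v0-25:v0+50,u0-50:u0+50,::-1],(800,600),interpolation=cv2.INTER_CUBIC)
S=8; 
a=[((proj(.5616+.0145*np.cos(t),.2192+.0145*np.sin(t),.026)-np.array([u0-50,v0-25])+.5)*S).astype(int) for t in np.linspace(0,6.28,24)]
for k in a: cv2.circle(b,tuple(int(i) for i in k),2,(0,255,0),-1)
cv2.imwrite("pics/t7.png",b)
E
```

```text
250.1304510837301 195.99670963828456
[[176 177 177 176 177 177 177 176 177 176 177 177 177 177 178 177 177 176
  176 175 165 147 127 127 140 155 161 162 161 160]
 [178 177 177 177 176 177 178 177 177 177 177 177 177 178 177 177 178 177
  176 177 171 158 136 124 132 150 158 161 162 161]
 [176 177 176 177 176 178 176 176 177 177 176 178 176 176 176 176 177 178
  178 177 175 169 151 133 129 140 151 159 163 162]
 [177 178 177 177 177 176 177 177 175 178 176 177 176 178 177 177 176 177
  178 178 176 173 165 152 136 130 139 152 161 162]
 [177 177 176 176 176 177 177 177 177 177 177 177 176 177 176 176 178 176
  177 177 176 176 175 166 147 128 126 141 158 162]
 [177 177 178 177 177 177 177 176 177 176 176 176 175 173 173 174 173 175
  175 176 177 178 175 172 158 137 123 133 150 158]
 [177 176 177 177 177 177 178 178 177 175 175 170 167 164 160 161 162 165
  172 174 176 176 176 174 167 150 130 126 136 144]
 [176 177 177 177 177 176 177 178 176 174 168 158 146 138 132 129 134 145
  156 165 173 176 175 172 168 155 133 116 114 115]
 [176 177 178 176 176 178 177 177 174 168 155 134 117 108 102 1
[... 1348 characters left out ...]
7 177 172 167 157 152 149 149 153 157
  162 165 159 137 100  61  47  48  51  52  55  56]
 [101 117 139 157 169 174 175 177 176 176 175 175 172 170 168 167 168 169
  164 157 143 117  81  50  42  48  48  51  55  57]
 [ 74  88 110 137 158 171 174 177 177 177 177 177 176 177 175 175 171 165
  151 132 113  89  63  45  40  46  50  53  51  55]
 [ 65  75  93 120 145 165 175 176 177 176 177 176 177 177 175 171 164 149
  126 104  87  80  70  59  43  43  51  51  55  54]
 [ 66  73  87 111 138 162 173 176 177 177 176 177 175 173 166 157 145 124
  102  92  99 108  99  74  49  42  48  52  50  53]]
105
mouth ((0.5540761947631836, 0.21485750377178192), 0.021309316158294678) [0.56037798 0.21857336 0.026     ]
```

View pics/t7.png

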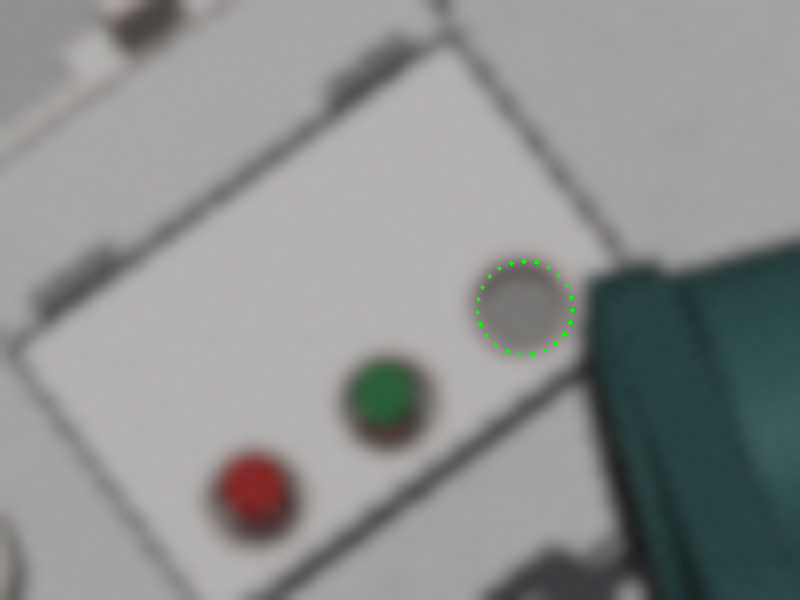

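The predicted mouth (green dots) sits right on the hole at (524,308), so I insert the vial.

Emit:
drive_tool(
  commands="-1.2 0.1 0 0 0 0;-2.6 0.2 0 0 0 0;-4 0.3 0 0 0 0;-4.88 0.4 0 0 0 0;-4.88 0.4 0 0 0 0;-4.88 0.4 0 0 0 0;-4.88 0.4 0 0 0 0;-4.88 0.4 1 0 0 0;-4.88 0.4 1.8 0 0 0;-4.88 0.4 2.2 0 0 0",
)

```text
t: 27.8
ee_pos: [0.5609, 0.2186, 0.0837]
tool_rot: [-0.302, 0.953, -0.0, -0.001]
contact_force: [0.0, 0.4, -0.5]
width: 0.247
gripper_force: 29.9
```

Emit:
drive_tool(
  commands="0 0 0.2 0 0 0;0 0 0.4 0 0 0;0 0 0.6 0 0 0;0 0 0.8 0 0 0;0 0 1 0 0 0;0 0 1.15 0 0 0;0 0 1.2 0 0 0;0 0 1.2 0 0 0",
)

```text
t: 28.6
ee_pos: [0.5623, 0.2195, 0.055]
tool_rot: [-0.302, 0.953, -0.0, -0.0]
contact_force: [-0.6, 0.1, -0.7]
width: 0.247
gripper_force: 29.9
```

Emit:
drive_tool(
  commands="0 0 0.04 0 0 0;0 0 0.04 0 0 0",
)

```text
t: 28.8
ee_pos: [0.5624, 0.2195, 0.0543]
tool_rot: [-0.302, 0.953, -0.0, 0.0]
contact_force: [-0.8, 0.2, -0.6]
width: 0.252
gripper_force: 29.9
```

Emit:
drive_tool(
  commands="0 0 0 0 0 0;0 0 0 0 0 0;0 0 0 0 0 0;0 0 0 0 0 0;0 0 -1 0 0 0;0 0 -2 0 0 0;0 0 -4 0 0 0;0 0 -6 0 0 0;0 0 -6.5 0 0 0;0 0 -6.5 0 0 0;0 0 -6.5 0 0 0",
  claw=0.62,
)

```text
t: 29.9
ee_pos: [0.5618, 0.2193, 0.2155]
tool_rot: [-0.302, 0.953, -0.0, -0.001]
contact_force: [-0.6, -0.6, -0.6]
width: 0.378
gripper_force: 0.0
```

```bash
python3 - <<'E'
from h import *
s=bot.get_state();print(s["t"],s["ee_pos"])
p,D=viewer.grab_frame("scene"); 
cv2.imwrite("pics/s8.png",cv2.resize(p[100:250,190:410,::-1],(800,545),interpolation=cv2.INTER_CUBIC))
# tongue open: measured by top earlier tip (.6218,.3224,.17)
C=np.array([.5565,.2768,0]); ex=np.array([np.cos(np.radians(35.2)),np.sin(np.radians(35.2)),0]); ey=np.array([-ex[1],ex[0],0])
t=np.array([.6218,.3224,.17])-C; print("tongue tip local",t@ex,t@ey)
for th in (1.72,1.5):
  for g in ((-132,6),(-136,6),(-144,6)):
    c,sn=np.cos(th),np.sin(th); print(th,g,55+g[0]*c+g[1]*sn,34-g[0]*sn+g[1]*c)
# grip at 26mm out (g=-136): TCP 12 above
c,sn=np.cos(1.72),np.sin(1.72); gx=.055-.136*c+.006*sn; gz=.034+.136*sn+.006*c
print(gx,gz); w=C+ex*gx+ey*(-.001)
go((*w[:2],.25,125.2),(*w[:2],gz+.010,125.2))
E
```

```text
29.9 [0.56175657 0.21930642 0.21554876]
tongue tip local 0.0796448754786265 -0.00037922288180563396
1.72 (-132, 6) 80.55523103184821 163.6415449109924
1.72 (-136, 6) 81.14983383293367 167.5971039750112
1.72 (-144, 6) 82.33903943510457 175.5082221030488
1.5 (-132, 6) 51.64765929948754 166.0937614417414
1.5 (-136, 6) 51.364710492816734 170.08374138815762
1.5 (-144, 6) 50.79881287947511 178.06370128099005
0.08114983383293367 0.16759710397501124
-4.41 1.96 -1.41 0.00 -0.02 -0.00 | mm 126 deg 0
-4.42 1.96 1.48 0.00 -0.02 -0.00 | mm 126 deg 0
```

View pics/s8.png

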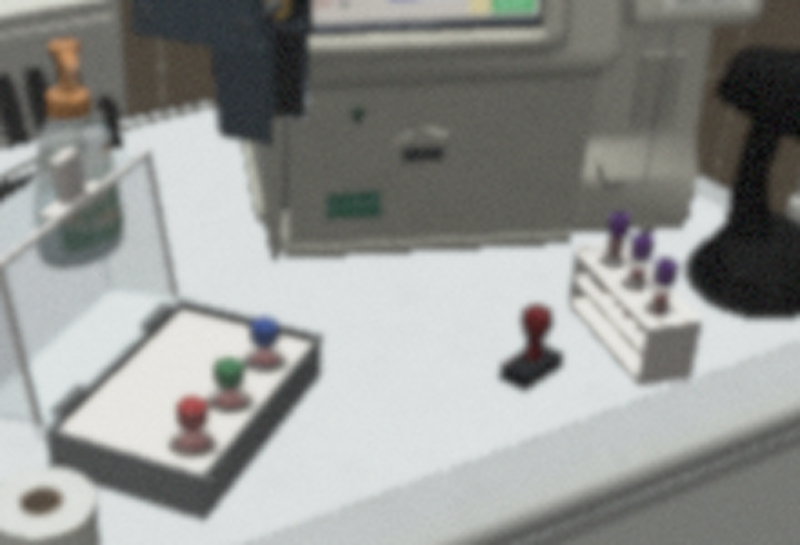

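The vial (264,340) stands in the freed hole. Now I grasp the open lid's tongue.

Emit:
drive_tool(
  commands="-1 0.5 -1.2 0 0 0;-2 1 -1.4 0 0 0;-3.5 1.6 -1.4 0 0 0;-4.42 1.96 -1.4 0 0 0;-4.42 1.96 -1.4 0 0 0;-4.42 1.96 -1.4 0 0 0;-4.42 1.96 -0.5 0 0 0;-4.42 1.96 0.4 0 0 0;-4.42 1.96 1.1 0 0 0;-4.42 1.96 1.45 0 0 0;-4.42 1.96 1.48 0 0 0;-4.42 1.96 1.48 0 0 0",
  claw=0.5,
)

```text
t: 31.15
ee_pos: [0.6246, 0.3232, 0.1801]
tool_rot: [-0.302, 0.953, 0.0, 0.0]
contact_force: [0.8, 0.4, 0.9]
width: 0.502
gripper_force: 0.0
```

Emit:
drive_tool(
  commands="0 0 0 0 0 0;0 0 0 0 0 0;0 0 0 0 0 0;0 0 0 0 0 0;0 0 0 0 0 0;0 0 0 0 0 0",
  claw=0.9,
)

```text
t: 31.75
ee_pos: [0.6244, 0.3237, 0.1802]
tool_rot: [-0.302, 0.953, 0.0, 0.0]
contact_force: [-3.4, 3.5, 4.6]
width: 0.237
gripper_force: 30.0
```

```bash
python3 - <<'E'
from h import *
s=bot.get_state();print(s["t"],s["ee_pos"],s["contact_force"])
g=lambda th:(55-136*np.cos(th)+6*np.sin(th),34+136*np.sin(th)+6*np.cos(th))
x0,z0=g(1.72)
for th in np.r_[np.arange(1.62,0,-.1),0]:
    x,z=g(th);print(round(th,2),f"{-(x-x0)/25:.2f} 0 {-(z-z0)/25:.2f}")
E
```

```text
31.75 [0.6243757  0.32371348 0.18020657] [-3.37362088  3.52842533  4.58141841]
1.62 0.54 0 -0.08
1.52 1.08 0 -0.10
1.42 1.63 0 -0.07
1.32 2.16 0 0.01
1.22 2.69 0 0.15
1.12 3.20 0 0.34
1.02 3.69 0 0.58
0.92 4.15 0 0.87
0.82 4.58 0 1.20
0.72 4.98 0 1.58
0.62 5.33 0 1.99
0.52 5.65 0 2.43
0.42 5.92 0 2.91
0.32 6.13 0 3.40
0.22 6.30 0 3.92
0.12 6.42 0 4.45
0.02 6.48 0 5.00
0.0 6.49 0 5.10
```

Emit:
drive_tool(
  commands="0.54 0 -0.08 0 0 0;1.08 0 -0.1 0 0 0;1.63 0 -0.07 0 0 0;2.16 0 0.01 0 0 0;2.69 0 0.15 0 0 0;3.2 0 0.34 0 0 0;3.69 0 0.58 0 0 0;4.15 0 0.87 0 0 0;4.58 0 1.2 0 0 0;4.98 0 1.58 0 0 0;5.33 0 1.99 0 0 0;5.65 0 2.43 0 0 0;5.92 0 2.91 0 0 0;6.13 0 3.4 0 0 0;6.3 0 3.92 0 0 0;6.42 0 4.45 0 0 0;6.47 0 4.8 0 0 0;6.49 0 5 0 0 0;6.49 0 5.08 0 0 0;6.49 0 5.08 0 0 0",
)

```text
t: 33.75
ee_pos: [0.4919, 0.2299, 0.0535]
tool_rot: [-0.302, 0.953, 0.0, -0.0]
contact_force: [-9.9, 1.9, 22.2]
width: 0.238
gripper_force: 30.0
```

```bash
python3 - <<'E'
from h import *
s=bot.get_state();print(s["t"],s["ee_pos"],s["contact_force"])
go((.4919,.0515,.16,105.9),(.4919,.0515,.0425,105.9))
E
```

```text
33.75 [0.49185156 0.22993464 0.05348914] [-9.94618159  1.89306367 22.23866174]
4.12 -5.83 -4.26 0.00 -0.01 2.41 | mm 208 deg 19
4.11 -5.83 0.44 0.00 -0.01 2.41 | mm 179 deg 19
```

Emit:
drive_tool(
  commands="0 0 -0.04 0 0 0;0 0 -0.04 0 0 0;0 0 -0.04 0 0 0;0 0 -0.04 0 0 0;0 0 -0.04 0 0 0;0 0 -1 0 0 0;0 0 -2 0 0 0;0 0 -3.5 0 0 0;0 0 -4.7 0 0 0;0 0 -4.7 0 0 0;0 0 -4.7 0 0 0;0 0 -4.7 0 0 0",
  claw=0.5,
)

```text
t: 34.95
ee_pos: [0.4912, 0.2295, 0.1691]
tool_rot: [-0.302, 0.953, -0.0, -0.001]
contact_force: [-0.0, 0.2, -0.8]
width: 0.501
gripper_force: 0.0
```

```bash
python3 - <<'E'
from h import *
D=viewer.grab_frame("top")[1]; P=cloud("top",D).reshape(-1,3)
ex=np.array([np.cos(np.radians(35.2)),np.sin(np.radians(35.2)),0]); ey=np.array([-ex[1],ex[0],0]); L=P-[.5565,.2768,0]
a,b=L@ex,L@ey
for x0 in (-40,-10,20,40):
    q=P[(abs(a-x0/1e3)<.01)&(abs(b-.03)<.04)&(P[:,2]<.12)&(P[:,2]>.06)]; print(x0,len(q),np.median(q[:,2]) if len(q) else None)
go((.4904,.0501,.16,109.6),(.4904,.0501,.0431,109.6)); s=bot.get_state(); print(s["ee_pos"],s["t"])
E
```

```text
-40 0 None
-10 43 0.09267044950837722
20 91 0.09209664893251568
40 145 0.09229420674322375
4.16 -5.85 0.36 0.00 -0.01 1.95 | mm 180 deg 16
4.15 -5.85 5.04 0.00 -0.01 1.95 | mm 219 deg 16
[0.49110993 0.22942112 0.16891444] 35.0
```

The lid is shut, with its top at 92 mm. Now the stamp.

Emit:
drive_tool(
  commands="1.3 -1.9 0 0 0 0.6;2.6 -3.8 0 0 0 1.2;4.15 -5.85 0.1 0 0 1.95;4.15 -5.85 0.2 0 0 1.95;4.15 -5.85 0.3 0 0 1.95;4.15 -5.85 0.3 0 0 1.95;4.15 -5.85 1.5 0 0 1.95;4.15 -5.85 2.8 0 0 1.95;4.15 -5.85 4 0 0 1.95;4.15 -5.85 4.8 0 0 1.95;4.15 -5.85 5.04 0 0 1.95;4.15 -5.85 5.04 0 0 1.95;4.15 -5.85 5.04 0 0 1.95",
)

```text
t: 36.3
ee_pos: [0.4918, 0.0509, 0.0449]
tool_rot: [-0.17, 0.985, -0.0, 0.0]
contact_force: [0.2, 0.0, 0.5]
width: 0.5
gripper_force: 0.0
```

Emit:
drive_tool(
  commands="0 0 0 0 0 0;0 0 0 0 0 0;0 0 0 0 0 0;0 0 0 0 0 0;0 0 0 0 0 0;0 0 0 0 0 0;0 0 0 0 0 0",
  claw=0.9,
)

```text
t: 37.0
ee_pos: [0.4917, 0.0503, 0.0446]
tool_rot: [-0.17, 0.985, -0.0, 0.0]
contact_force: [-0.1, -1.5, 7.4]
width: 0.221
gripper_force: 30.0
```

Emit:
drive_tool(
  commands="0 0 -1 0 0 0;0 0 -2.5 0 0 0;0 0 -4 0 0 0;0 0 -5.6 0 0 0;0 0 -6 0 0 0;0 0 -6 0 0 0;0 0 -6 0 0 0",
)

```text
t: 37.7
ee_pos: [0.4906, 0.0504, 0.1931]
tool_rot: [-0.17, 0.985, 0.0, -0.001]
contact_force: [-0.4, 0.3, -0.7]
width: 0.225
gripper_force: 30.0
```

```bash
python3 - <<'E'
from h import *
s=bot.get_state(); print(s["ee_pos"],s["t"])
go((.5433,.3201,s["ee_pos"][2],109.6),(.5433,.3201,.1345,109.6)); 
E
```

```text
[0.49062308 0.05036391 0.19308867] 37.7
-5.60 9.46 -0.00 0.00 -0.01 -0.00 | mm 275 deg 0
-5.60 9.46 2.34 0.00 -0.01 -0.00 | mm 281 deg 0
```

Emit:
drive_tool(
  commands="-1 1.7 -0.3 0 0 0;-2 3.4 -0.3 0 0 0;-3.2 5.3 -0.3 0 0 0;-4.4 7.3 -0.3 0 0 0;-5.65 9.2 -0.2 0 0 0;-5.65 9.44 0 0 0 0;-5.65 9.44 0.3 0 0 0;-5.65 9.44 1 0 0 0;-5.65 9.44 1.6 0 0 0;-5.65 9.44 2 0 0 0;-5.65 9.44 2.15 0 0 0;-5.65 9.44 2.2 0 0 0;-5.65 9.44 2.2 0 0 0;-5.65 9.44 2.2 0 0 0",
)

```text
t: 39.1
ee_pos: [0.5456, 0.3202, 0.1398]
tool_rot: [-0.17, 0.985, 0.0, 0.0]
contact_force: [0.7, 0.1, -0.3]
width: 0.226
gripper_force: 30.0
```

Emit:
drive_tool(
  commands="0.03 0 0.05 0 0 0;0.03 0 0.1 0 0 0;0.03 0 0.1 0 0 0;0.03 0 0.1 0 0 0",
)

```text
t: 39.5
ee_pos: [0.5445, 0.3199, 0.1367]
tool_rot: [-0.17, 0.985, 0.0, 0.0]
contact_force: [0.5, 0.1, -0.3]
width: 0.226
gripper_force: 30.0
```

Emit:
drive_tool(
  commands="0 0 0 0 0 0;0 0 0 0 0 0;0 0 0 0 0 0;0 0 0 0 0 0;0 0 0 0 0 0;0 0 -1 0 0 0;0 0 -2 0 0 0;0 0 -3 0 0 0;0 0 -3 0 0 0;0 0 -3 0 0 0",
  claw=0.5,
)

```text
t: 40.5
ee_pos: [0.5446, 0.3199, 0.2119]
tool_rot: [-0.17, 0.985, 0.0, 0.0]
contact_force: [0.2, 0.0, -0.3]
width: 0.503
gripper_force: 0.0
```

```bash
python3 - <<'E'
from h import *
s=bot.get_state(); print(s["ee_pos"],s["t"])
go((.4854,.4053,.2,35.2),(.4854,.4053,.0315,35.2)); 
E
```

```text
[0.54461484 0.31988436 0.21185839] 40.5
1.09 4.01 0.47 0.00 0.00 9.30 | mm 105 deg 74
1.09 4.01 7.21 0.00 0.00 9.30 | mm 208 deg 74
```

Emit:
drive_tool(
  commands="0.5 2 0 0 0 1;1.09 4 0 0 0 3;1.09 4 0 0 0 5;1.09 4.01 0.2 0 0 7;1.09 4.01 0.3 0 0 9.3;1.09 4.01 0.4 0 0 9.3;1.09 4.01 0.4 0 0 9.3;1.09 4.01 0.4 0 0 9.3;1.09 4.01 0.4 0 0 9.3;1.09 4.01 0.4 0 0 9.3;1.09 4.01 2 0 0 9.3;1.09 4.01 3.8 0 0 9.3;1.09 4.01 5.4 0 0 9.3;1.09 4.01 6.5 0 0 9.3;1.09 4.01 7.1 0 0 9.3;1.09 4.01 7.18 0 0 9.3;1.09 4.01 7.18 0 0 9.3",
  claw=0,
)

```text
t: 42.2
ee_pos: [0.4855, 0.4054, 0.0326]
tool_rot: [0.46, 0.888, 0.0, 0.0]
contact_force: [0.6, 1.1, -0.1]
width: 1.001
gripper_force: 0.0
```

Emit:
drive_tool(
  commands="0 0 0 0 0 0;0 0 0 0 0 0;0 0 0 0 0 0;0 0 0 0 0 0;0 0 0 0 0 0;0 0 0 0 0 0;0 0 0 0 0 0",
  claw=0.5,
)

```text
t: 42.9
ee_pos: [0.4855, 0.4053, 0.0327]
tool_rot: [0.46, 0.888, 0.0, 0.0]
contact_force: [-1.1, -2.0, 7.7]
width: 0.661
gripper_force: 30.0
```

Emit:
drive_tool(
  commands="0 0 -1 0 0 0;0 0 -2.5 0 0 0;0 0 -4 0 0 0;0 0 -5.5 0 0 0;0 0 -6.6 0 0 0;0 0 -6.8 0 0 0;0 0 -6.8 0 0 0;0 0 -6.8 0 0 0",
)

```text
t: 43.7
ee_pos: [0.4846, 0.4047, 0.2007]
tool_rot: [0.46, 0.888, -0.001, -0.0]
contact_force: [-0.6, -0.5, -2.0]
width: 0.662
gripper_force: 30.0
```

```bash
python3 - <<'E'
from h import *
s=bot.get_state(); print(s["ee_pos"],s["t"])
go((.5971,.2531,s["ee_pos"][2],35.2),(.5971,.2531,.1235,35.2)); 
E
```

```text
[0.4846408  0.40468219 0.20070681] 43.7
-7.55 0.18 0.00 -0.01 0.00 -0.00 | mm 189 deg 0
-7.55 0.19 3.09 -0.01 0.00 -0.00 | mm 204 deg 0
```

Emit:
drive_tool(
  commands="-1.3 0 -0.4 0 0 0;-3 0 -0.4 0 0 0;-4.8 0.1 -0.4 0 0 0;-6.5 0.15 -0.4 0 0 0;-7.5 0.18 -0.4 0 0 0;-7.5 0.18 0 0 0 0;-7.55 0.18 0.8 0 0 0;-7.55 0.18 1.6 0 0 0;-7.55 0.18 2.3 0 0 0;-7.55 0.18 2.7 0 0 0;-7.55 0.18 2.9 0 0 0;-7.55 0.18 2.95 0 0 0;-7.55 0.18 2.95 0 0 0;-7.55 0.18 2.95 0 0 0",
)

```text
t: 45.1
ee_pos: [0.5981, 0.2537, 0.1292]
tool_rot: [0.46, 0.888, 0.0, 0.0]
contact_force: [-0.4, 0.1, -0.6]
width: 0.658
gripper_force: 30.0
```

Emit:
drive_tool(
  commands="0 -0.03 0.06 0 0 0;0 -0.03 0.12 0 0 0;0 -0.03 0.15 0 0 0;0 -0.03 0.15 0 0 0;0 -0.03 0.15 0 0 0",
)

```text
t: 45.6
ee_pos: [0.5971, 0.2531, 0.1247]
tool_rot: [0.46, 0.888, -0.0, -0.0]
contact_force: [-0.5, -0.5, -0.1]
width: 0.659
gripper_force: 30.0
```

Emit:
drive_tool(
  commands="0 0 0 0 0 0;0 0 0 0 0 0;0 0 0 0 0 0;0 0 0 0 0 0;0 0 0 0 0 0;0 0 -1 0 0 0;0 0 -2.5 0 0 0;0 0 -4 0 0 0;0 -1.5 -5.5 0 0 0;0 -3.5 -6.5 0 0 0;0 -5 -7 0 0 0;0 -5 -7 0 0 0;0 -5 -7 0 0 0",
  claw=0,
)

```text
t: 46.9
ee_pos: [0.4949, 0.1809, 0.3005]
tool_rot: [0.461, 0.888, 0.001, 0.001]
contact_force: [0.5, -0.0, -0.3]
width: 1.004
gripper_force: 0.0
```

```bash
python3 - <<'E'
from h import *
s=bot.get_state(); print(s["ee_pos"],s["t"])
p,D=viewer.grab_frame("scene"); cv2.imwrite("pics/s9.png",cv2.resize(p[100:250,190:410,::-1],(800,545),interpolation=cv2.INTER_CUBIC))
d=viewer.grab_frame("top")[1]
for n,dd in (("top",d),("scene",D)):
    P=cloud(n,dd).reshape(-1,3)
    def f(t,x0,x1,y0,y1,z0,z1):
        q=P[(P[:,0]>x0)&(P[:,0]<x1)&(P[:,1]>y0)&(P[:,1]<y1)&(P[:,2]>z0)&(P[:,2]<z1)]
        if len(q)>4: print(n,t,len(q),np.round(cv2.minEnclosingCircle(q[:,:2].astype(np.float32))[0],4),q.mean(0).round(4))
    f("roll",.53,.68,.2,.30,.121,.138);f("knob",.5,.6,.28,.36,.137,.156)
E
```

```text
[0.4949305  0.18087053 0.30052392] 46.9
top roll 155 [0.5932 0.263 ] [0.5886 0.2708 0.1276]
top knob 74 [0.5448 0.3203] [0.544  0.3201 0.1439]
scene roll 334 [0.5971 0.2513] [0.5929 0.2534 0.1276]
scene knob 68 [0.5444 0.3199] [0.5418 0.3206 0.1429]
```

View pics/s9.png

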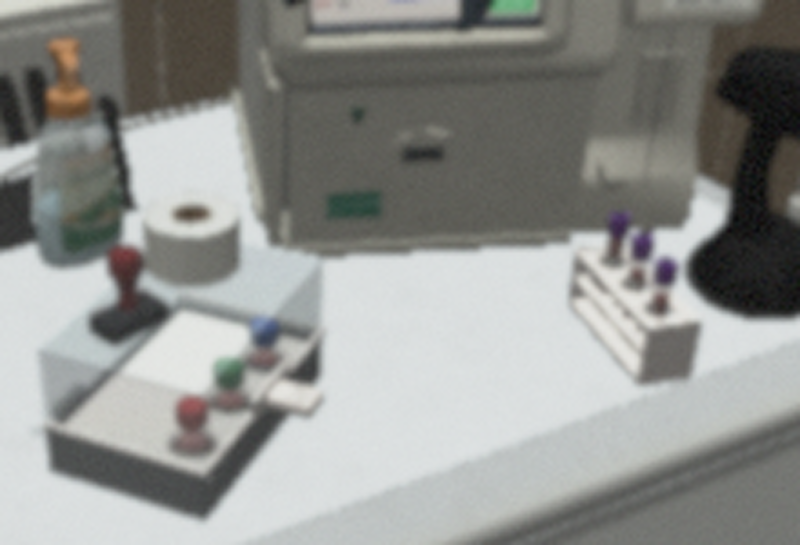

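The picture shows everything in place. The lid is shut, the roll (192,240) and the stamp (125,290) are upright at their old spots, the vial (264,335) is in the freed hole and the tube (663,285) is in the rack. The arm is clear.

```bash
python3 -c "
from station import job
print(job.close_job())"
```

```text
the job is handed in; nothing more can be done
None
```

The job is done and handed in at about 47 s: the tube is in the rack, the left-out vial is in its hole, the lid is closed, and the roll and stamp are back upright within about 1 mm of where they stood.

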